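# Mirror the bench rack for a left-handed jeweller

### The arm

A 6-joint arm with a two-finger parallel gripper is mounted at the origin on a cart in front of the work surface, level with it; the furniture and walls round the work are solid. World frame = base frame: x ahead of the robot, y to its left, z up, the work surface at z = 0. Lengths are in m, angles in degrees, forces in N, time in s.
With the tool pointing down it reaches from about 0.4 to 0.825 m from the base axis. Payload 7 kg.
Tool frame: the origin (TCP) lies between the finger pads; the fingertips stand 19 mm ahead of it and the grasp point (between the pads) is the TCP; x points along the fingers, y is the direction in which the jaws open and shut, and the axes are right-handed (so a half turn about x gives the same grasp; the last joint's range is limited). The gripper opens to 88 mm and grips with 3 to 60 N. Pads are 19 mm wide; open, the fingers measure 130 mm over their backs; the gripper's body (78 mm by 193 mm) begins 47 mm behind the grasp point.
Start: joints at [-47.321, 20.546, 0.682, 0, -70.136, -16.507], TCP at [0.298, -0.606, 0.246] pointing down, gripper open.
Joint ranges: [-176.03, 176.03], [-82.01, 121.73], [-58.28, 71.71], [-173.87, 95.51], [-174.79, -0.11], [-173.66, 173.66]. Speed limits (degrees/s): [136.94, 136.94, 172.46, 180, 180, 180].

### API

Orientations are given as [roll, pitch, yaw] about the fixed x, y, z axes, in that order (R = Rz(yaw) Ry(pitch) Rx(roll)).
In Python, from plant import r gives the robot as it stands.
- The arm moves only by the tool send_rows, never from a script. Its argument "plan" is a list of rows, each a list of 2 entries, a list of its own where there are three numbers: the shift along the tool's x, y, z scaled (see below), then the turn, a rotation vector about the tool's x, y, z scaled (see below). A call has exactly 5 rows; each row is the pose to reach, as a shift and turn from the pose measured when the call began, along the tool's axes at that moment; what a row does not reach only later rows make up. The controller multiplies each number of a shift by 0.15 m and each number of a turn by pi/4 rad. A row lasts 1/10 s, in which the tool goes at most 50 mm and 8.59 degrees, less where a joint would pass 70% of its speed; a pose out of reach is approached as far as the arm can. A call with a number of a shift or a turn outside -1 to 1 is refused whole. A call with a gripper value outside its range is refused whole. "jaw" is the opening, from -1 (shut) to 1 (fully open), so that 0 is half open, set as the call begins (left out, the last holds). The fingers move at their own pace and stop on an object; "force" is the grip in N (left out, the last holds). Time passes only in rows, so rows that repeat a pose let the fingers close, or fill a call up. It gives the time, the measured TCP pose, the force and the opening at its end, in the units of the state.
- r.get_state(): the state, without advancing time (a new reading comes with each control period).
- r.capture(name): name is "scene" or "side" or "wrist"; returns a dict with "color" (384x512x3 uint8, red, green, blue), "range_z" (384x512 float32, m along the optical axis (not along the pixel's ray), 0 where there is no reading), "mtx" (3x3 intrinsics, pixels), "pose" (4x4, takes a point from camera to world coordinates). Camera axes: x right, y down, z forward; pixel columns grow to the right and rows downward; lengths in m; the calibration is good to about 2 mm. A picture is of the moment at which its call begins.
- r.close_job(): hands the job in, once; it reports no verdict.
Trained networks look in a picture, given as the dict that the camera call returned (one of the last four; its "shot" number tells which), for a name from the list of things; names that differ only in an ending like _2 or _b are one class to them, and where a whole thing is asked for, a point or a joint stands for the part that bears it (a point fixed in the world has none). Each returns a list of dicts, best first, with "score" (0 to 1); they miss things now and then, are a little off and sometimes report something else, mostly with a low value. They report only what shows in the picture. A call takes as long as a camera call. They do not tell look-alikes from the thing itself.
- r.find_in(picture, target): "uv" ([column, row] in pixels, amid what is visible of it).
- r.trace(picture, target): "mask" (384x512 bool, what is visible of it) and "uv" ([column, row] in pixels, amid what is visible of it).
The state is a dict: "time_s": time; "joints": joint angles; "qd": joint speeds; "joint_torque": joint torques, N m; "tcp_pos": TCP position; "eef_rot": TCP orientation; "contact_force": force on the tool from outside, world axes, zero at the start; "moment": the same for the moment, N m; "gripper_width": finger opening in m.
Only numpy, scipy, OpenCV 4.12 (cv2) and the standard library are available. Lean on these libraries where they do the work, as an engineer would, in place of code of your own. Each camera call takes 0.05 s, during which the arm holds its last target. There are 200 camera calls.

### The job

The next jeweller works left-handed and wants the bench supplies mirrored: move the four things (copper spool, brass spool, loupe and abrasive block) from the wooden rack to the grey rack in reverse order, one to a bay, so that the thing that stood next to the wooden rack's red end goes into the bay farthest from the grey rack's red end, the second into the second farthest, and so on. Stand each in the middle of its bay, the same way up as it stood before. The coloured pads stay in the wooden rack.

Things in the scene. Friction and masses are not known exactly. Their poses are not given: they have to be found in the camera images.
- wood_rack: light wooden rack, fixed, left or right of the robot; full at the start. (A 0.17 m high tool chest stands ahead: world x over 0.62, y within 0.16.) Board 76 mm (x), 304 (y), 10 thick, flat front to back; end blocks 34 high, the +y one red; 3 mm ribs between bays, tops at z = 16 mm. A pad lies in each bay, top at z = 14 mm. Bay middles at own y = +105, +35, -35, -105 mm, x = 0. Origin: centre of underside, on the bench; +y to the robot's left within 0.22 rad.
- grey_rack: grey rack with black bay faces, fixed, on the other side; empty at the start. Board 76 mm (x), 304 (y), 12 thick, flat front to back; end blocks 34 high, the +y one red; 3 mm ribs between bays, tops at z = 18 mm. Things stand in it at z = 12 mm. Bay middles at own y = +105, +35, -35, -105 mm, x = 0. Origin: centre of underside, on the bench; +y to the robot's left within 0.22 rad.
- copper_spool: spool of copper wire with dark grey flanges, standing on end: 48 mm across, 30 mm tall. Origin: centre of its underside; z is its axis, up. Rigid, about 0.12 kg.
- brass_spool: spool of brass wire with pale flanges, standing on end: 40 mm across, 24 mm tall. Origin: centre of its underside; z is its axis, up. Rigid, about 0.09 kg.
- loupe: small black eye loupe, round, slightly tapered, standing on end: 33 mm across, 31 mm tall. Origin: centre of its underside; z is its axis, up. Rigid.
- eraser_block: grey-mauve abrasive block lying flat: 24 mm (its x) by 52 mm (its y) by 13 mm tall (z). At the start its 52 mm length runs across the rack, front to back, within about 0.2 rad. Origin: centre of its underside. Rigid, about 25 g.
- copper_pad: thin blue square pad, 64x60x4 mm, fixed in a bay of the wooden rack (which bay varies), axes as the rack's. At the start the copper spool stands on it, within 4 mm of its middle; the pad stays and shows where that thing stood. Origin: centre of its underside.
- brass_pad: thin green square pad, 64x60x4 mm, fixed in a bay of the wooden rack (which bay varies), axes as the rack's. At the start the brass spool stands on it, within 4 mm of its middle; the pad stays and shows where that thing stood. Origin: centre of its underside.
- loupe_pad: thin yellow square pad, 64x60x4 mm, fixed in a bay of the wooden rack (which bay varies), axes as the rack's. At the start the loupe stands on it, within 4 mm of its middle; the pad stays and shows where that thing stood. Origin: centre of its underside.
- eraser_pad: thin white square pad, 64x60x4 mm, fixed in a bay of the wooden rack (which bay varies), axes as the rack's. At the start the abrasive block stands on it, within 4 mm of its middle; the pad stays and shows where that thing stood. Origin: centre of its underside.
Mind the look-alikes: they are no part of the job. What is shaped like the brass_spool but blue or green is not meant.

How it is judged (in metres and radians):
At the end, for the whole second after the job is handed in: Each thing stands in the grey rack in the bay that mirrors its starting bay (counted from the red ends: 1 to 4, 2 to 3, 3 to 2, 4 to 1), within 15 mm of the bay's middle along and across the rack and 4 mm of its floor, upright within 0.12 rad, released and at rest (((y of copper_pad in the frame of wood_rack between 0.085 and 0.125 m and y of copper_spool in the frame of grey_rack between -0.12 and -0.09 m) or (y of copper_pad in the frame of wood_rack between 0.015 and 0.055 m and y of copper_spool in the frame of grey_rack between -0.05 and -0.02 m) or (y of copper_pad in the frame of wood_rack between -0.055 and -0.015 m and y of copper_spool in the frame of grey_rack between 0.02 and 0.05 m) or (y of copper_pad in the frame of wood_rack between -0.125 and -0.085 m and y of copper_spool in the frame of grey_rack between 0.09 and 0.12 m)) and x of copper_spool in the frame of grey_rack between -0.015 and 0.015 m and z of copper_spool in the frame of grey_rack between 0.008 and 0.016 m and angle between each of copper_spool, brass_spool, loupe, eraser_block's own z axis and vertical below 0.12 rad and linear speed of each of copper_spool, brass_spool, loupe, eraser_block below 0.02 m/s and angular speed of each of copper_spool, brass_spool, loupe, eraser_block below 0.2 rad/s and ((y of brass_pad in the frame of wood_rack between 0.085 and 0.125 m and y of brass_spool in the frame of grey_rack between -0.12 and -0.09 m) or (y of brass_pad in the frame of wood_rack between 0.015 and 0.055 m and y of brass_spool in the frame of grey_rack between -0.05 and -0.02 m) or (y of brass_pad in the frame of wood_rack between -0.055 and -0.015 m and y of brass_spool in the frame of grey_rack between 0.02 and 0.05 m) or (y of brass_pad in the frame of wood_rack between -0.125 and -0.085 m and y of brass_spool in the frame of grey_rack between 0.09 and 0.12 m)) and x of brass_spool in the frame of grey_rack between -0.015 and 0.015 m and z of brass_spool in the frame of grey_rack between 0.008 and 0.016 m and ((y of loupe_pad in the frame of wood_rack between 0.085 and 0.125 m and y of loupe in the frame of grey_rack between -0.12 and -0.09 m) or (y of loupe_pad in the frame of wood_rack between 0.015 and 0.055 m and y of loupe in the frame of grey_rack between -0.05 and -0.02 m) or (y of loupe_pad in the frame of wood_rack between -0.055 and -0.015 m and y of loupe in the frame of grey_rack between 0.02 and 0.05 m) or (y of loupe_pad in the frame of wood_rack between -0.125 and -0.085 m and y of loupe in the frame of grey_rack between 0.09 and 0.12 m)) and x of loupe in the frame of grey_rack between -0.015 and 0.015 m and z of loupe in the frame of grey_rack between 0.008 and 0.016 m and ((y of eraser_pad in the frame of wood_rack between 0.085 and 0.125 m and y of eraser_block in the frame of grey_rack between -0.12 and -0.09 m) or (y of eraser_pad in the frame of wood_rack between 0.015 and 0.055 m and y of eraser_block in the frame of grey_rack between -0.05 and -0.02 m) or (y of eraser_pad in the frame of wood_rack between -0.055 and -0.015 m and y of eraser_block in the frame of grey_rack between 0.02 and 0.05 m) or (y of eraser_pad in the frame of wood_rack between -0.125 and -0.085 m and y of eraser_block in the frame of grey_rack between 0.09 and 0.12 m)) and x of eraser_block in the frame of grey_rack between -0.015 and 0.015 m and z of eraser_block in the frame of grey_rack between 0.008 and 0.016 m); the robot touches nothing.
It also fails if it takes over 104 s, if anything falls off the work surface, if the arm or the gripper's body presses on something with over 40 N, if the wrist force passes 120 N, or if a joint passes its speed limit or range.

## Working session

There is one attempt and no reset: what is moved stays moved. The work goes in short steps, Python scripts to look and compute and a tool call to move; the robot and the scene stay as the last step left them, time stands still between calls to the robot, and variables do not carry over. Pictures are saved under pics/ and viewed, about 12 in all and at most 16, crops included, and the job is handed in when it is done.

Besides the shell and the picture viewer there is one more tool, called after "Emit:" as name([rows], argument=value, ...), one row to a line, values as JSON. send_rows: Moves the arm, as the interface text tells. Its arguments: {"type":"object","properties":{"plan":{"type":"array"},"jaw":{"type":"number"},"force":{"type":"number"}},"required":["plan"]}

```bash
ls; mkdir -p pics; python3 - <<'E'
from plant import r
import cv2,numpy as np
print(r.get_state())
a=[r.capture(n) for n in("scene","side")]
cv2.imwrite('pics/a.png',np.vstack([x["color"][:,:,::-1] for x in a])[:, :])
for x in a: print(x["pose"].round(3).tolist(),x["mtx"].tolist())
E
```

```text
pics
{'time_s': 0.0, 'joints': array([-4.73198243e+01,  2.05918033e+01,  6.33825368e-01, -1.99275649e-02,
       -7.01356312e+01, -1.65054760e+01]), 'qd': array([ 0.04112265, -0.07761681, -0.07376317, -0.03460456,  0.1189201 ,
       -0.05234187]), 'joint_torque': array([-1.84200426e-04, -5.82722247e+01,  2.93054473e+01,  6.99724987e+00,
        6.84153638e-03, -1.90401124e-04]), 'tcp_pos': array([ 0.29751031, -0.60538984,  0.2446195 ]), 'eef_rot': array([ 95.19039839,  89.90453421, 121.35831151]), 'contact_force': array([0.11268886, 0.9088659 , 0.34451741]), 'moment': array([0.02638534, 0.02165239, 0.02525658]), 'gripper_width': 0.08766183123562832}
[[0.717, -0.293, 0.632, -0.204], [-0.697, -0.324, 0.64, -0.825], [0.017, -0.899, -0.437, 0.609], [0.0, 0.0, 0.0, 1.0]] [[378.2989097559337, 0.0, 253.7930042863282], [0.0, 378.2989097559337, 191.61166246003646], [0.0, 0.0, 1.0]]
[[-0.609, -0.681, 0.407, 0.036], [-0.793, 0.53, -0.3, 0.429], [-0.012, -0.506, -0.863, 1.226], [0.0, 0.0, 0.0, 1.0]] [[437.40907537702645, 0.0, 254.50518722875648], [0.0, 437.40907537702645, 193.6394620022822], [0.0, 0.0, 1.0]]
```

View pics/a.png

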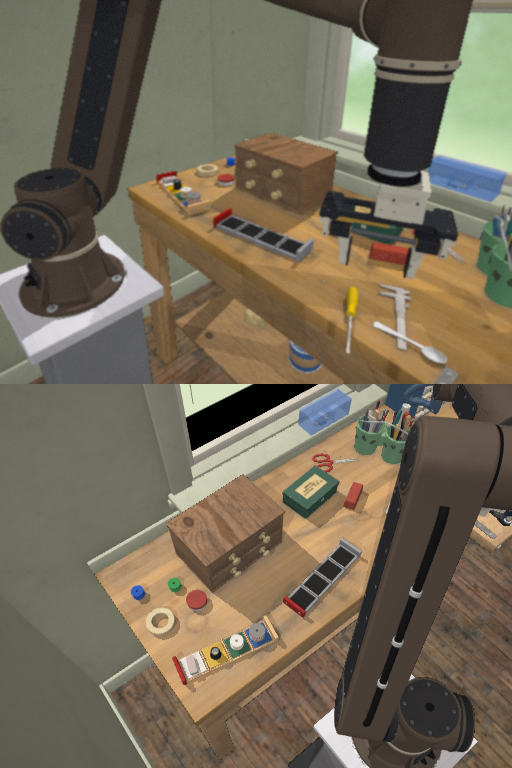

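The top half is the scene camera and the bottom half is the side camera. From the wooden rack's red end (side image about (180,285)) the order is block on white, loupe on yellow, brass on green, copper on blue. The grey rack's red end is near (295,220).

```bash
cat > h.py <<'E'
import numpy as np,cv2
from plant import r
def cloud(c):
    K=c["mtx"];z=c["range_z"];v,u=np.mgrid[:384,:512]
    P=np.stack([(u-K[0,2])/K[0,0]*z,(v-K[1,2])/K[1,1]*z,z,np.ones_like(z)],-1)@c["pose"].T
    P=P[...,:3].copy();P[z<=0]=np.nan;return P
def things(c,names,zr=None):
    P=cloud(c)
    for n in names:
        for d in r.trace(c,n)[:2]:
            p=P[d["mask"]];p=p[~np.isnan(p[:,0])]
            if len(p)<5: continue
            zt=np.percentile(p[:,2],95)
            t=p[p[:,2]>zt-.004][:,:2].astype(np.float32)
            (cx,cy),rad=cv2.minEnclosingCircle(t); R=cv2.minAreaRect(t)
            print(n,round(d["score"],2),np.round(d["uv"]),len(p),"ztop %.3f med %s"%(zt,np.median(p,0).round(4)),"circ",np.round([cx,cy,rad],4),"rect",np.round(R[0],4),np.round(R[1],4),round(R[2],1))
def rack(c,n,zt):
    P=cloud(c)
    for d in r.trace(c,n)[:2]:
        p=P[d["mask"]];p=p[~np.isnan(p[:,0])]
        q=p[(p[:,2]<.05)][:,:2].astype(np.float32);R=cv2.minAreaRect(q)
        print(n,round(d["score"],2),np.round(d["uv"]),len(p),np.round(R[0],4),np.round(R[1],4),round(R[2],1),"z",np.percentile(p[:,2],[5,50,95]).round(3))
E
python3 - <<'E'
from h import *
c=r.capture("side")
for n in("wood_rack","grey_rack"): rack(c,n,0)
things(c,["copper_spool","brass_spool","loupe","eraser_block","copper_pad","brass_pad","loupe_pad","eraser_pad"])
w=r.capture("wrist");s=r.get_state();print(w["pose"].round(3).tolist(),w["mtx"][0,0])
# camera offset in tool frame
from scipy.spatial.transform import Rotation as R
T=R.from_euler('xyz',s["eef_rot"],degrees=True).as_matrix();print(T.round(3).tolist());print((T.T@(w["pose"][:3,3]-s["tcp_pos"])).round(3),(T.T@w["pose"][:3,:3]).round(2).tolist())
E
```

```text
wood_rack 0.59 [246. 266.] 650 [0.467  0.2179] [0.3113 0.0868] 78.4 z [0.006 0.014 0.036]
grey_rack 0.59 [324. 195.] 2146 [ 0.4817 -0.1653] [0.0918 0.3075] 10.4 z [0.007 0.013 0.033]
copper_spool 0.68 [256. 248.] 254 ztop 0.048 med [0.4456 0.1254 0.0431] circ [0.4476 0.1231 0.0238] rect [0.4484 0.1227] [0.0439 0.045 ] 51.9
copper_spool 0.19 [199. 282.] 319 ztop 0.023 med [0.487  0.3165 0.0137] circ [0.4892 0.3323 0.0288] rect [0.4903 0.3306] [0.0378 0.054 ] 89.1
brass_spool 0.7 [176. 203.] 162 ztop 0.028 med [0.7413 0.227  0.0226] circ [0.7445 0.2258 0.0196] rect [0.7445 0.2264] [0.035  0.0366] 59.1
brass_spool 0.68 [236. 256.] 182 ztop 0.042 med [0.4597 0.188  0.0368] circ [0.4616 0.187  0.0197] rect [0.4624 0.1871] [0.035  0.0373] 53.8
loupe 0.5 [214. 268.] 112 ztop 0.045 med [0.466  0.258  0.0374] circ [0.4696 0.257  0.0125] rect [0.4707 0.257 ] [0.0222 0.0223] 27.7
loupe 0.35 [210. 273.] 253 ztop 0.018 med [0.4721 0.2628 0.014 ] circ [0.4726 0.2582 0.0373] rect [0.4726 0.2576] [0.0577 0.06  ] 76.3
eraser_block 0.46 [190. 280.] 150 ztop 0.030 med [0.4833 0.3299 0.0269] circ [0.483
[... 468 characters left out ...]
 3.4
brass_pad 0.6 [239. 267.] 229 ztop 0.018 med [0.4461 0.2002 0.0136] circ [0.4584 0.1877 0.0404] rect [0.4585 0.1883] [0.0591 0.0626] 80.1
loupe_pad 0.66 [211. 272.] 266 ztop 0.018 med [0.4677 0.2636 0.014 ] circ [0.4724 0.2583 0.0375] rect [0.4725 0.258 ] [0.0571 0.0606] 78.3
eraser_pad 0.76 [200. 283.] 248 ztop 0.018 med [0.4863 0.3139 0.0138] circ [0.4872 0.3222 0.0379] rect [0.4864 0.3255] [0.0587 0.0614] 77.9
[[-0.441, 0.867, 0.233, 0.235], [0.898, 0.426, 0.115, -0.635], [0.001, 0.26, -0.966, 0.386], [0.0, 0.0, 0.0, 1.0]] 265.9652460247466
[[0.0, -0.441, 0.897], [-0.0, 0.897, 0.441], [-1.0, -0.0, 0.0]]
[-0.141  0.001 -0.069] [[-0.0, -0.26, 0.97], [1.0, -0.0, 0.0], [0.0, 0.97, 0.26]]
```

```bash
cat >> h.py <<'E'
from scipy.spatial.transform import Rotation as Ro
def frame(psi):
    a=np.radians(psi);y=np.array([np.cos(a),np.sin(a),0]);x=np.array([0,0,-1.]);return np.stack([x,y,np.cross(x,y)],1)
def plan(wps,n=None):
    "wps: list of (x,y,z,psi); prints shift/turn numbers from the present pose on"
    s=r.get_state();p=s["tcp_pos"];T=Ro.from_euler('xyz',s["eef_rot"],degrees=True).as_matrix()
    print("t",round(s["time_s"],2),"p",p.round(4),"psi",round(np.degrees(np.arctan2(T[1,1],T[0,1])),2),"w",round(s["gripper_width"],4))
    for *q,psi in wps:
        q=np.array(q);U=frame(psi)
        d=T.T@(q-p)/.15;t=Ro.from_matrix(T.T@U).as_rotvec()/(np.pi/4)
        print(q.round(3),"->",d.round(3).tolist(),t.round(3).tolist(),"" if max(abs(d).max(),abs(t).max())<=1 else "TOO BIG")
        p,T=q,U
E
python3 - <<'E'
from h import *
plan([(.36,-.46,.25,153.5),(.42,-.32,.25,190.4),(.48,-.18,.25,190.4)])
E
```

```text
t 0.7 p [ 0.2977 -0.6058  0.2456] psi 116.17 w 0.0874
[ 0.36 -0.46  0.25] -> [-0.029, 0.689, 0.802] [-0.83, -0.0, 0.0] 
[ 0.42 -0.32  0.25] -> [0.0, 0.058, 1.014] [-0.82, 0.0, 0.0] TOO BIG
[ 0.48 -0.18  0.25] -> [0.0, -0.562, 0.846] [0.0, 0.0, 0.0]
```

Emit:
send_rows([
  [[-0.006, 0.14, 0.16], [-0.17, 0, 0]],
  [[-0.012, 0.28, 0.32], [-0.33, 0, 0]],
  [[-0.018, 0.42, 0.48], [-0.5, 0, 0]],
  [[-0.024, 0.55, 0.64], [-0.66, 0, 0]],
  [[-0.03, 0.69, 0.8], [-0.83, 0, 0]],
], jaw=1, force=20)

```text
time_s: 1.2
tcp_pos: [0.3601, -0.4589, 0.2502]
eef_rot: [-112.0, 90.0, -48.2]
contact_force: [1.0, 0.8, 0.3]
gripper_width: 0.0874
```

Emit:
send_rows([
  [[0, 0.01, 0.2], [-0.17, 0, 0]],
  [[0, 0.02, 0.4], [-0.33, 0, 0]],
  [[0, 0.03, 0.6], [-0.5, 0, 0]],
  [[0, 0.04, 0.8], [-0.66, 0, 0]],
  [[0, 0.05, 1], [-0.82, 0, 0]],
])

```text
time_s: 1.7
tcp_pos: [0.42, -0.3199, 0.2505]
eef_rot: [-129.4, 89.9, -28.3]
contact_force: [0.6, -0.2, 0.3]
gripper_width: 0.0873
```

Emit:
send_rows([
  [[0, -0.19, 0.28], [0, 0, 0]],
  [[0, -0.37, 0.56], [0, 0, 0]],
  [[0, -0.56, 0.85], [0, 0, 0]],
  [[0, -0.56, 0.85], [0, 0, 0]],
  [[0, -0.56, 0.85], [0, 0, 0]],
])

```text
time_s: 2.2
tcp_pos: [0.4786, -0.1773, 0.2507]
eef_rot: [-120.9, 89.9, -19.7]
contact_force: [-0.3, 0.0, 0.2]
gripper_width: 0.0874
```

```bash
python3 - <<'E'
from h import *
c=r.capture("wrist");cv2.imwrite('pics/g.png',c["color"][:,:,::-1])
rack(c,"grey_rack",0);rack(r.capture("side"),"grey_rack",0)
P=cloud(c);M=r.trace(c,"grey_rack")[0]["mask"]
# black bay faces: dark pixels inside the mask region
hsv=cv2.cvtColor(c["color"],cv2.COLOR_RGB2HSV);m=((hsv[...,2]<70)&(P[...,2]<.02)&(P[...,2]>.004)).astype(np.uint8)
m=cv2.morphologyEx(m,cv2.MORPH_OPEN,np.ones((3,3)))
n,L,S,C=cv2.connectedComponentsWithStats(m)
for i in range(1,n):
    if S[i,4]>150:
        p=P[L==i];p=p[~np.isnan(p[:,0])];R=cv2.minAreaRect(p[:,:2].astype(np.float32));print(C[i].round(),S[i,4],np.round(R[0],4),np.round(R[1],4),round(R[2],1),np.median(p[:,2]).round(4))
plan([(.48,-.18,.25,190.4)])
E
```

```text
grey_rack 0.79 [259. 150.] 10180 [ 0.4742 -0.1564] [0.0812 0.3247] 10.2 z [0.012 0.014 0.035]
grey_rack 0.86 [322. 197.] 2160 [ 0.4826 -0.1779] [0.0944 0.3294] 9.4 z [0.006 0.013 0.032]
[107.  28.] 345 [ 0.6989 -0.317 ] [0.0024 0.0683] 8.0 0.0121
[258.  99.] 1753 [ 0.4939 -0.2703] [0.0551 0.0541] 10.5 0.0138
[257. 151.] 1482 [ 0.4816 -0.2011] [0.0555 0.0524] 11.0 0.0138
[256. 199.] 1307 [ 0.4692 -0.1322] [0.0552 0.0536] 10.9 0.0139
[256. 232.] 429 [ 0.4601 -0.0797] [0.0541 0.0196] 10.8 0.0139
t 2.45 p [ 0.4776 -0.1798  0.2505] psi -169.09 w 0.0872
[ 0.48 -0.18  0.25] -> [0.003, -0.016, -0.005] [0.011, -0.001, 0.001]
```

View pics/g.png

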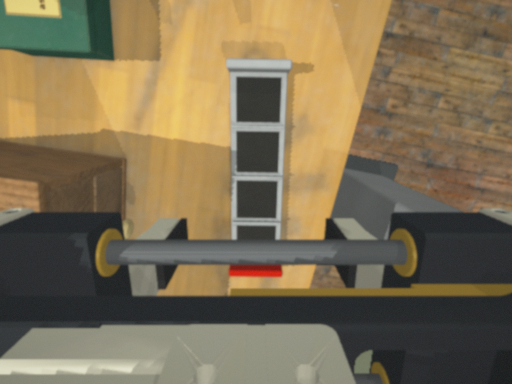

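The wrist view shows the grey rack's bays at (258,99), (257,151) and (256,199), plus a partly hidden bay beside the red end at the bottom. Their spacing is 70 mm, as it should be. Next I move over the wooden rack.

```bash
python3 - <<'E'
from h import *
plan([(.474,-.045,.25,180),(.474,.1,.25,168.4),(.474,.235,.25,168.4),(.485,.31,.25,168.4)])
E
```

```text
t 2.45 p [ 0.4776 -0.1798  0.2505] psi -169.09 w 0.0872
[ 0.474 -0.045  0.25 ] -> [0.003, -0.147, 0.887] [0.242, -0.001, 0.001] 
[0.474 0.1   0.25 ] -> [0.0, 0.0, 0.967] [0.258, 0.0, 0.0] 
[0.474 0.235 0.25 ] -> [0.0, 0.181, 0.882] [0.0, 0.0, 0.0] 
[0.485 0.31  0.25 ] -> [0.0, 0.029, 0.505] [0.0, 0.0, 0.0]
```

Emit:
send_rows([
  [[0, -0.05, 0.3], [0.08, 0, 0]],
  [[0, -0.1, 0.6], [0.16, 0, 0]],
  [[0, -0.15, 0.89], [0.24, 0, 0]],
  [[0, -0.15, 0.89], [0.24, 0, 0]],
  [[0, -0.15, 0.89], [0.24, 0, 0]],
])

```text
time_s: 2.95
tcp_pos: [0.4744, -0.0443, 0.2505]
eef_rot: [-116.8, 89.9, -26.6]
contact_force: [0.3, -0.6, -0.5]
gripper_width: 0.0874
```

Emit:
send_rows([
  [[0, 0, 0.32], [0.09, 0, 0]],
  [[0, 0, 0.64], [0.17, 0, 0]],
  [[0, 0, 0.97], [0.26, 0, 0]],
  [[0, 0, 0.97], [0.26, 0, 0]],
  [[0, 0, 0.97], [0.26, 0, 0]],
])

```text
time_s: 3.45
tcp_pos: [0.4741, 0.1008, 0.2502]
eef_rot: [-149.1, 89.9, -70.6]
contact_force: [-0.5, 0.4, -0.3]
gripper_width: 0.0875
```

Emit:
send_rows([
  [[0, 0.06, 0.29], [0, 0, 0]],
  [[0, 0.12, 0.58], [0, 0, 0]],
  [[0, 0.18, 0.88], [0, 0, 0]],
  [[0, 0.18, 0.88], [0, 0, 0]],
  [[0, 0.18, 0.88], [0, 0, 0]],
])

```text
time_s: 3.95
tcp_pos: [0.4742, 0.2343, 0.2495]
eef_rot: [174.5, 89.9, -106.9]
contact_force: [0.1, -0.6, -0.1]
gripper_width: 0.0881
```

Emit:
send_rows([
  [[0, 0.02, 0.25], [0, 0, 0]],
  [[0, 0.03, 0.5], [0, 0, 0]],
  [[0, 0.03, 0.5], [0, 0, 0]],
  [[0, 0.03, 0.5], [0, 0, 0]],
  [[0, 0.03, 0.5], [0, 0, 0]],
])

```text
time_s: 4.45
tcp_pos: [0.485, 0.3066, 0.2494]
eef_rot: [169.3, 89.9, -112.3]
contact_force: [0.1, 0.3, -0.3]
gripper_width: 0.0875
```

```bash
python3 - <<'E'
from h import *
c=r.capture("wrist");cv2.imwrite('pics/w.png',c["color"][:,:,::-1])
things(c,["copper_spool","brass_spool","loupe","eraser_block","copper_pad","brass_pad","loupe_pad","eraser_pad"])
s=r.capture("side")
P=cloud(s)
hsv=cv2.cvtColor(s["color"],cv2.COLOR_RGB2HSV);m=((hsv[...,2]<70)&(P[...,2]<.02)&(P[...,2]>.004)&(abs(P[...,0]-.475)<.07)&(P[...,1]<0)).astype(np.uint8)
n,L,S,C=cv2.connectedComponentsWithStats(m)
for i in range(1,n):
    if S[i,4]>60:
        p=P[L==i];R=cv2.minAreaRect(p[:,:2].astype(np.float32));print(S[i,4],np.round(R[0],4),np.round(R[1],4),round(R[2],1),np.median(p[:,2]).round(4))
plan([])
E
```

```text
copper_spool 0.86 [253.  20.] 1527 ztop 0.047 med [0.4491 0.1291 0.045 ] circ [0.4475 0.1234 0.0241] rect [0.4485 0.1291] [0.0359 0.0469] 78.3
brass_spool 0.74 [254.  73.] 914 ztop 0.041 med [0.461  0.1877 0.0394] circ [0.4608 0.1876 0.02  ] rect [0.4613 0.1879] [0.0383 0.0392] 36.3
brass_spool 0.64 [257. 131.] 443 ztop 0.046 med [0.4715 0.2554 0.0429] circ [0.4712 0.2564 0.0129] rect [0.4713 0.2565] [0.0249 0.0247] 14.6
loupe 0.98 [258. 130.] 438 ztop 0.046 med [0.4711 0.2555 0.043 ] circ [0.4712 0.2564 0.0129] rect [0.4713 0.2565] [0.0249 0.0247] 14.6
eraser_block 0.89 [257. 184.] 639 ztop 0.030 med [0.4843 0.3281 0.0285] circ [0.4851 0.3295 0.027 ] rect [0.4851 0.3298] [0.0244 0.0517] 71.6
eraser_block 0.7 [256. 131.] 492 ztop 0.046 med [0.4709 0.2549 0.0426] circ [0.4712 0.2564 0.0129] rect [0.4713 0.2565] [0.0249 0.0247] 14.6
copper_pad 0.91 [270.  34.] 888 ztop 0.017 med [0.4324 0.1372 0.0152] circ [0.445  0.1251 0.0397] rect [0.4455 0.1254] [0.0501 0.0661] 78.2
copper_pad 0.31 [267.  88.] 1567 ztop 0.017 med [0.4527 0.1945 0.0153] circ [0.4581 0.1888 0.0424] rect [0.4584 0.1886] [0.0613 0.064 ] 78.3
brass_pad 0.66 [268.  92.] 1437 ztop 0.017 med [0.4545 0.194  0.0154] circ [0.4579 0.1882 0.0418] rect [0.4584 0.1888] [0.0591 0.0641] 78.3
loupe_pad 0.59 [246. 128.] 1626 ztop 0.017 med [0.4724 0.2562 0.0154] circ [0.4724 0.2574 0.0424] rect [0.4724 0.2574] [0.0582 0.064 ] 78.5
loupe_pad 0.41 [252.  71.] 896 ztop 0.041 med [0.4609 0.1879 0.0394] circ [0.461  0.1875 0.02  ] rect [0.461  0.1882] [0.0383 0.0385] 36.3
eraser_pad 0.75 [255. 173.] 1191 ztop 0.017 med [0.4876 0.314  0.0155] circ [0.4863 0.3251 0.0425] rect [0.4864 0.3257] [0.0605 0.0637] 79.9
243 [ 0.4952 -0.2686] [0.0571 0.06  ] 10.7 0.0125
177 [ 0.4845 -0.2027] [0.0575 0.0552] 13.0 0.0125
t 4.95 p [0.4847 0.3086 0.2494] psi 168.54 w 0.0873
```

View pics/w.png

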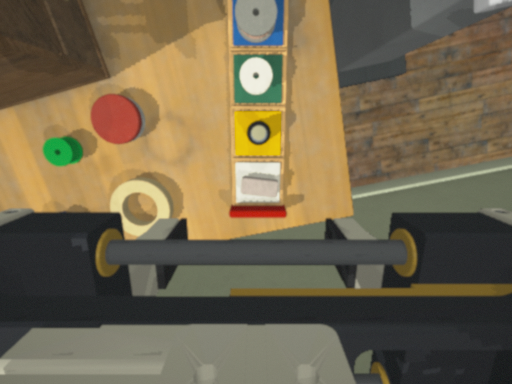

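Both cameras agree to about 2 mm. In the wrist view, from the red end at the bottom, I see the block at (258,184), the loupe at (258,131), the brass spool at (255,75) and the copper spool at (256,15). I'll do the block first.

```bash
python3 - <<'E'
from h import *
plan([(.4851,.3298,.12,161.6),(.4851,.3298,.036,161.6)])
E
```

```text
t 4.95 p [0.4847 0.3086 0.2494] psi 168.54 w 0.0873
[0.485 0.33  0.12 ] -> [0.862, 0.025, 0.141] [0.154, -0.003, -0.0] 
[0.485 0.33  0.036] -> [0.56, 0.0, 0.0] [0.0, 0.0, 0.0]
```

Emit:
send_rows([
  [[0.25, 0.025, 0.14], [0.15, 0, 0]],
  [[0.5, 0.025, 0.14], [0.15, 0, 0]],
  [[0.75, 0.025, 0.14], [0.15, 0, 0]],
  [[0.86, 0.025, 0.14], [0.15, 0, 0]],
  [[0.86, 0.025, 0.14], [0.15, 0, 0]],
])

```text
time_s: 5.45
tcp_pos: [0.4838, 0.3285, 0.1175]
eef_rot: [163.6, 89.6, -124.6]
contact_force: [1.2, -0.3, -0.3]
gripper_width: 0.0876
```

```bash
python3 - <<'E'
from h import *
plan([(.4851,.3298,.036,161.6)])
E
```

```text
t 5.45 p [0.4838 0.3285 0.1175] psi 161.79 w 0.0876
[0.485 0.33  0.036] -> [0.543, -0.007, 0.015] [0.004, -0.009, -0.003]
```

Emit:
send_rows([
  [[0.2, -0.007, 0.015], [0, -0.009, 0]],
  [[0.4, -0.007, 0.015], [0, -0.009, 0]],
  [[0.5, -0.007, 0.015], [0, -0.009, 0]],
  [[0.54, -0.007, 0.015], [0, -0.009, 0]],
  [[0.54, -0.007, 0.015], [0, -0.009, 0]],
])

```text
time_s: 5.95
tcp_pos: [0.4855, 0.3301, 0.0369]
eef_rot: [87.7, 89.9, 159.5]
contact_force: [-0.7, 0.6, 0.4]
gripper_width: 0.0878
```

Emit:
send_rows([
  [[0, 0, 0], [0, 0, 0]],
  [[0, 0, 0], [0, 0, 0]],
  [[0, 0, 0], [0, 0, 0]],
  [[0, 0, 0], [0, 0, 0]],
  [[0, 0, 0], [0, 0, 0]],
], jaw=-1, force=20)

```text
time_s: 6.45
tcp_pos: [0.4856, 0.3302, 0.0373]
eef_rot: [69.9, 89.9, 141.7]
contact_force: [-0.6, 0.9, -0.2]
gripper_width: 0.0531
```

Emit:
send_rows([
  [[0, 0, 0], [0, 0, 0]],
  [[0, 0, 0], [0, 0, 0]],
  [[-0.2, 0, 0], [0, 0, 0]],
  [[-0.4, 0, 0], [0, 0, 0]],
  [[-0.6, 0, 0], [0, 0, 0]],
])

```text
time_s: 6.95
tcp_pos: [0.4855, 0.3299, 0.128]
eef_rot: [101.9, 89.9, 173.7]
contact_force: [0.4, -0.3, -0.3]
gripper_width: 0.0515
```

```bash
python3 - <<'E'
from h import *
plan([(.47,.2,.13,173),(.47,.06,.13,180),(.47,-.08,.13,190),(.4939,-.21,.13,190.2),(.4939,-.2703,.1,190.2)])
E
```

```text
t 6.95 p [0.4855 0.3299 0.128 ] psi 161.81 w 0.0515
[0.47 0.2  0.13] -> [-0.013, -0.172, -0.855] [-0.249, -0.0, -0.003] 
[0.47 0.06 0.13] -> [0.0, -0.114, -0.926] [-0.156, 0.0, 0.0] 
[ 0.47 -0.08  0.13] -> [0.0, -0.0, -0.933] [-0.222, 0.0, 0.0] 
[ 0.494 -0.21   0.13 ] -> [0.0, -0.006, -0.881] [-0.004, 0.0, 0.0] 
[ 0.494 -0.27   0.1  ] -> [0.2, 0.071, -0.396] [0.0, 0.0, 0.0]
```

Emit:
send_rows([
  [[-0.01, -0.06, -0.28], [-0.08, 0, 0]],
  [[-0.01, -0.12, -0.57], [-0.16, 0, 0]],
  [[-0.01, -0.17, -0.85], [-0.25, 0, 0]],
  [[-0.01, -0.17, -0.85], [-0.25, 0, 0]],
  [[-0.01, -0.17, -0.85], [-0.25, 0, 0]],
])

```text
time_s: 7.45
tcp_pos: [0.47, 0.2, 0.1299]
eef_rot: [65.1, 89.9, 148.0]
contact_force: [-0.0, 0.4, -0.3]
gripper_width: 0.0518
```

Emit:
send_rows([
  [[0, -0.04, -0.31], [-0.05, 0, 0]],
  [[0, -0.08, -0.62], [-0.1, 0, 0]],
  [[0, -0.11, -0.93], [-0.16, 0, 0]],
  [[0, -0.11, -0.93], [-0.16, 0, 0]],
  [[0, -0.11, -0.93], [-0.16, 0, 0]],
])

```text
time_s: 7.95
tcp_pos: [0.4699, 0.0593, 0.1299]
eef_rot: [39.5, 89.9, 129.6]
contact_force: [1.3, 1.3, -0.9]
gripper_width: 0.0514
```

Emit:
send_rows([
  [[0, 0, -0.31], [-0.07, 0, 0]],
  [[0, 0, -0.62], [-0.15, 0, 0]],
  [[0, 0, -0.93], [-0.22, 0, 0]],
  [[0, 0, -0.93], [-0.22, 0, 0]],
  [[0, 0, -0.93], [-0.22, 0, 0]],
])

```text
time_s: 8.45
tcp_pos: [0.4708, -0.08, 0.1297]
eef_rot: [25.6, 89.9, 125.4]
contact_force: [-0.2, 0.8, -0.1]
gripper_width: 0.0516
```

Emit:
send_rows([
  [[0, 0, -0.29], [0, 0, 0]],
  [[0, 0, -0.58], [0, 0, 0]],
  [[0, 0, -0.88], [0, 0, 0]],
  [[0, 0, -0.88], [0, 0, 0]],
  [[0, 0, -0.88], [0, 0, 0]],
])

```text
time_s: 8.95
tcp_pos: [0.4941, -0.2093, 0.1291]
eef_rot: [39.3, 89.9, 139.1]
contact_force: [-0.5, 1.4, -0.6]
gripper_width: 0.0517
```

Emit:
send_rows([
  [[0.1, 0.04, -0.2], [0, 0, 0]],
  [[0.2, 0.07, -0.4], [0, 0, 0]],
  [[0.2, 0.07, -0.4], [0, 0, 0]],
  [[0.2, 0.07, -0.4], [0, 0, 0]],
  [[0.2, 0.07, -0.4], [0, 0, 0]],
])

```text
time_s: 9.45
tcp_pos: [0.4947, -0.2686, 0.0995]
eef_rot: [21.2, 89.9, 121.1]
contact_force: [-0.1, 0.4, -0.9]
gripper_width: 0.0515
```

```bash
python3 - <<'E'
from h import *
plan([(.4942,-.2700,.036,190.3)])
E
```

```text
t 9.45 p [ 0.4947 -0.2686  0.0995] psi -170.1 w 0.0515
[ 0.494 -0.27   0.036] -> [0.423, 0.005, -0.009] [-0.009, 0.001, -0.001]
```

Emit:
send_rows([
  [[0.15, 0.005, -0.01], [0, 0, 0]],
  [[0.3, 0.005, -0.01], [0, 0, 0]],
  [[0.38, 0.005, -0.01], [0, 0, 0]],
  [[0.42, 0.005, -0.01], [0, 0, 0]],
  [[0.42, 0.005, -0.01], [0, 0, 0]],
])

```text
time_s: 9.95
tcp_pos: [0.4942, -0.2696, 0.0363]
eef_rot: [41.5, 89.9, 141.4]
contact_force: [0.6, -0.4, -0.7]
gripper_width: 0.0517
```

Emit:
send_rows([
  [[0, 0, 0], [0, 0, 0]],
  [[0, 0, 0], [0, 0, 0]],
  [[0, 0, 0], [0, 0, 0]],
  [[0, 0, 0], [0, 0, 0]],
  [[0, 0, 0], [0, 0, 0]],
], jaw=1)

```text
time_s: 10.45
tcp_pos: [0.4943, -0.2697, 0.0366]
eef_rot: [31.4, 89.9, 131.3]
contact_force: [-0.1, -0.4, 0.7]
gripper_width: 0.0847
```

Emit:
send_rows([
  [[0, 0, 0], [0, 0, 0]],
  [[-0.1, 0, 0], [0, 0, 0]],
  [[-0.3, 0, 0], [0, 0, 0]],
  [[-0.62, 0, 0], [0, 0, 0]],
  [[-0.62, 0, 0], [0, 0, 0]],
])

```text
time_s: 10.95
tcp_pos: [0.4981, -0.271, 0.1358]
eef_rot: [-114.9, 89.5, -14.9]
contact_force: [0.6, -0.4, -0.2]
gripper_width: 0.0878
```

```bash
python3 - <<'E'
from h import *
plan([(.475,-.13,.13,190),(.47,.01,.13,180),(.47,.15,.13,170),(.4712,.2564,.1,168.4)])
c=r.capture("wrist");things(c,["eraser_block"])
cv2.imwrite('pics/e.png',c["color"][:,:,::-1])
E
```

```text
t 10.95 p [ 0.4981 -0.271   0.1358] psi -169.98 w 0.0878
[ 0.475 -0.13   0.13 ] -> [0.035, -0.012, 0.953] [0.0, -0.005, 0.011] 
[0.47 0.01 0.13] -> [0.0, -0.129, 0.925] [0.222, 0.0, 0.0] 
[0.47 0.15 0.13] -> [0.0, 0.0, 0.933] [0.222, 0.0, 0.0] 
[0.471 0.256 0.1  ] -> [0.2, 0.115, 0.7] [0.036, 0.0, 0.0] 
eraser_block 0.65 [261. 193.] 1373 ztop 0.028 med [ 0.4949 -0.2714  0.0265] circ [ 0.4947 -0.2698  0.0272] rect [ 0.4946 -0.27  ] [0.0513 0.0239] 10.2
```

View pics/e.png

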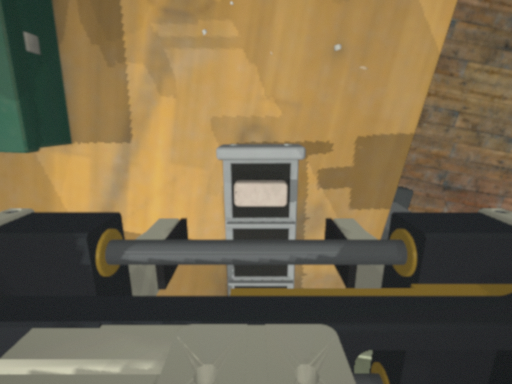

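The picture shows the block centred in the far bay at (261,193). It measures (.4946,-.270), which matches the target. Next is the loupe.

Emit:
send_rows([
  [[0.03, -0.01, 0.32], [0, 0, 0.01]],
  [[0.03, -0.01, 0.64], [0, 0, 0.01]],
  [[0.03, -0.01, 0.95], [0, 0, 0.01]],
  [[0.03, -0.01, 0.95], [0, 0, 0.01]],
  [[0.03, -0.01, 0.95], [0, 0, 0.01]],
])

```text
time_s: 11.55
tcp_pos: [0.4715, -0.1282, 0.1258]
eef_rot: [87.3, 89.6, -172.6]
contact_force: [-0.2, -0.9, -0.0]
gripper_width: 0.0878
```

Emit:
send_rows([
  [[0, -0.04, 0.3], [0.07, 0, 0]],
  [[0, -0.09, 0.6], [0.15, 0, 0]],
  [[0, -0.13, 0.92], [0.22, 0, 0]],
  [[0, -0.13, 0.92], [0.22, 0, 0]],
  [[0, -0.13, 0.92], [0.22, 0, 0]],
])

```text
time_s: 12.05
tcp_pos: [0.4666, 0.0113, 0.1251]
eef_rot: [99.7, 89.6, -170.0]
contact_force: [0.0, -0.6, 0.6]
gripper_width: 0.0876
```

Emit:
send_rows([
  [[0, 0, 0.31], [0.07, 0, 0]],
  [[0, 0, 0.62], [0.15, 0, 0]],
  [[0, 0, 0.93], [0.22, 0, 0]],
  [[0, 0, 0.93], [0.22, 0, 0]],
  [[0, 0, 0.93], [0.22, 0, 0]],
])

```text
time_s: 12.55
tcp_pos: [0.466, 0.1499, 0.1242]
eef_rot: [114.3, 89.5, -165.3]
contact_force: [0.4, 0.1, -0.7]
gripper_width: 0.0873
```

Emit:
send_rows([
  [[0, 0.06, 0.3], [0.04, 0, 0]],
  [[0.1, 0.115, 0.6], [0.04, 0, 0]],
  [[0.2, 0.115, 0.7], [0.04, 0, 0]],
  [[0.2, 0.115, 0.7], [0.04, 0, 0]],
  [[0.2, 0.115, 0.7], [0.04, 0, 0]],
])

```text
time_s: 13.05
tcp_pos: [0.4663, 0.254, 0.0933]
eef_rot: [122.9, 89.3, -158.6]
contact_force: [0.4, 0.4, 0.5]
gripper_width: 0.088
```

```bash
python3 - <<'E'
from h import *
plan([(.4712,.2564,.036,168.4)])
E
```

```text
t 13.05 p [0.4663 0.254  0.0933] psi 168.52 w 0.088
[0.471 0.256 0.036] -> [0.382, -0.032, 0.025] [0.003, -0.008, -0.012]
```

Emit:
send_rows([
  [[0.05, -0.03, 0.025], [0, -0.01, -0.012]],
  [[0.2, -0.03, 0.025], [0, -0.01, -0.012]],
  [[0.34, -0.03, 0.025], [0, -0.01, -0.012]],
  [[0.38, -0.03, 0.025], [0, -0.01, -0.012]],
  [[0.38, -0.03, 0.025], [0, -0.01, -0.012]],
])

```text
time_s: 13.55
tcp_pos: [0.4709, 0.2552, 0.0358]
eef_rot: [62.1, 90.0, 140.5]
contact_force: [-0.2, -0.1, 0.5]
gripper_width: 0.0876
```

Emit:
send_rows([
  [[0, 0, 0], [0, 0, 0]],
  [[0, 0, 0], [0, 0, 0]],
  [[0, 0, 0], [0, 0, 0]],
  [[0, 0, 0], [0, 0, 0]],
  [[0, 0, 0], [0, 0, 0]],
], jaw=-1, force=20)

```text
time_s: 14.05
tcp_pos: [0.471, 0.2554, 0.0361]
eef_rot: [26.2, 89.9, 104.7]
contact_force: [-0.2, -0.1, 0.5]
gripper_width: 0.0532
```

Emit:
send_rows([
  [[0, 0, 0], [0, 0, 0]],
  [[0, 0, 0], [0, 0, 0]],
  [[0, 0, 0], [0, 0, 0]],
  [[0, 0, 0], [0, 0, 0]],
  [[0, 0, 0], [0, 0, 0]],
])

```text
time_s: 14.55
tcp_pos: [0.471, 0.2554, 0.0361]
eef_rot: [24.7, 89.9, 103.2]
contact_force: [-1.0, 1.4, 0.3]
gripper_width: 0.0307
```

Emit:
send_rows([
  [[-0.1, 0, 0], [0, 0, 0]],
  [[-0.3, 0, 0], [0, 0, 0]],
  [[-0.5, 0, 0], [0, 0, 0]],
  [[-0.63, 0, 0], [0, 0, 0]],
  [[-0.63, 0, 0], [0, 0, 0]],
])

```text
time_s: 15.05
tcp_pos: [0.4723, 0.2565, 0.1336]
eef_rot: [-27.3, 89.7, 51.2]
contact_force: [0.1, 0.2, 0.1]
gripper_width: 0.0307
```

```bash
python3 - <<'E'
from h import *
plan([(.47,.12,.13,175),(.47,-.02,.13,185),(.4818,-.14,.13,190.2),(.4818,-.2011,.09,190.2)])
c=r.capture("side");things(c,["loupe"])
E
```

```text
t 15.05 p [0.4723 0.2565 0.1336] psi 168.49 w 0.0307
[0.47 0.12 0.13] -> [0.02, -0.166, -0.895] [-0.145, 0.006, 0.004] 
[ 0.47 -0.02  0.13] -> [0.0, -0.081, -0.93] [-0.222, 0.0, 0.0] 
[ 0.482 -0.14   0.13 ] -> [0.0, -0.009, -0.804] [-0.116, 0.0, 0.0] 
[ 0.482 -0.201  0.09 ] -> [0.267, 0.072, -0.401] [0.0, 0.0, 0.0]
```

Emit:
send_rows([
  [[0.02, -0.06, -0.3], [-0.05, 0, 0]],
  [[0.02, -0.11, -0.6], [-0.1, 0, 0]],
  [[0.02, -0.17, -0.9], [-0.15, 0.006, 0]],
  [[0.02, -0.17, -0.9], [-0.15, 0.006, 0]],
  [[0.02, -0.17, -0.9], [-0.15, 0.006, 0]],
])

```text
time_s: 15.65
tcp_pos: [0.4684, 0.1168, 0.1266]
eef_rot: [157.7, 89.8, -117.2]
contact_force: [-1.0, 0.8, 0.1]
gripper_width: 0.0307
```

Emit:
send_rows([
  [[0, -0.03, -0.31], [-0.07, 0, 0]],
  [[0, -0.06, -0.62], [-0.15, 0, 0]],
  [[0, -0.08, -0.93], [-0.22, 0, 0]],
  [[0, -0.08, -0.93], [-0.22, 0, 0]],
  [[0, -0.08, -0.93], [-0.22, 0, 0]],
])

```text
time_s: 16.15
tcp_pos: [0.4685, -0.0235, 0.1266]
eef_rot: [142.0, 89.7, -123.2]
contact_force: [-0.2, -0.1, -0.4]
gripper_width: 0.0305
```

Emit:
send_rows([
  [[0, 0, -0.27], [-0.06, 0, 0]],
  [[0, 0, -0.54], [-0.12, 0, 0]],
  [[0, 0, -0.8], [-0.12, 0, 0]],
  [[0, 0, -0.8], [-0.12, 0, 0]],
  [[0, 0, -0.8], [-0.12, 0, 0]],
])

```text
time_s: 16.65
tcp_pos: [0.479, -0.1425, 0.1265]
eef_rot: [128.8, 89.7, -131.0]
contact_force: [-0.0, 0.6, -0.1]
gripper_width: 0.0303
```

Emit:
send_rows([
  [[0.1, 0.04, -0.2], [0, 0, 0]],
  [[0.2, 0.07, -0.4], [0, 0, 0]],
  [[0.27, 0.07, -0.4], [0, 0, 0]],
  [[0.27, 0.07, -0.4], [0, 0, 0]],
  [[0.27, 0.07, -0.4], [0, 0, 0]],
])

```text
time_s: 17.15
tcp_pos: [0.4796, -0.2021, 0.0863]
eef_rot: [125.9, 89.7, -133.9]
contact_force: [-0.4, 0.5, -0.0]
gripper_width: 0.0303
```

```bash
python3 - <<'E'
from h import *
plan([(.4820,-.2011,.0348,190.2)])
E
```

```text
t 17.15 p [ 0.4796 -0.2021  0.0863] psi -169.71 w 0.0303
[ 0.482 -0.201  0.035] -> [0.343, -0.019, 0.005] [0.002, -0.004, -0.006]
```

Emit:
send_rows([
  [[0.12, -0.02, 0.005], [0, 0, -0.006]],
  [[0.22, -0.02, 0.005], [0, 0, -0.006]],
  [[0.28, -0.02, 0.005], [0, 0, -0.006]],
  [[0.32, -0.02, 0.005], [0, 0, -0.006]],
  [[0.345, -0.02, 0.005], [0, 0, -0.006]],
])

```text
time_s: 17.65
tcp_pos: [0.4825, -0.2006, 0.0346]
eef_rot: [-168.5, 89.8, -68.2]
contact_force: [0.4, 0.2, 0.4]
gripper_width: 0.0309
```

Emit:
send_rows([
  [[0, 0, 0], [0, 0, 0]],
  [[0, 0, 0], [0, 0, 0]],
  [[0, 0, 0], [0, 0, 0]],
  [[0, 0, 0], [0, 0, 0]],
  [[0, 0, 0], [0, 0, 0]],
], jaw=1)

```text
time_s: 18.15
tcp_pos: [0.4827, -0.2007, 0.0348]
eef_rot: [-162.9, 89.8, -62.5]
contact_force: [-0.9, 0.6, -0.3]
gripper_width: 0.0656
```

Emit:
send_rows([
  [[0, 0, 0], [0, 0, 0]],
  [[-0.1, 0, 0], [0, 0, 0]],
  [[-0.3, 0, 0], [0, 0, 0]],
  [[-0.63, 0, 0], [0, 0, 0]],
  [[-0.63, 0, 0], [0, 0, 0]],
])

```text
time_s: 18.65
tcp_pos: [0.4863, -0.201, 0.1354]
eef_rot: [-123.7, 89.3, -23.3]
contact_force: [0.4, 0.3, 0.2]
gripper_width: 0.0875
```

```bash
python3 - <<'E'
from h import *
plan([(.47,-.06,.13,183),(.465,.08,.13,172),(.4608,.1877,.1,168.4)])
c=r.capture("wrist");things(c,["loupe","eraser_block"])
cv2.imwrite('pics/l.png',c["color"][:,:,::-1])
E
```

```text
t 18.65 p [ 0.4863 -0.201   0.1354] psi -169.59 w 0.0875
[ 0.47 -0.06  0.13] -> [0.03, -0.063, 0.945] [0.165, -0.008, 0.014] 
[0.465 0.08  0.13 ] -> [0.0, -0.016, 0.934] [0.244, 0.0, 0.0] 
[0.461 0.188 0.1  ] -> [0.2, 0.128, 0.707] [0.08, 0.0, 0.0] 
loupe 0.98 [258. 192.] 935 ztop 0.044 med [ 0.4833 -0.2036  0.0409] circ [ 0.4826 -0.1995  0.0129] rect [ 0.4827 -0.1997] [0.0248 0.0248] 77.5
eraser_block 0.93 [259. 117.] 1558 ztop 0.028 med [ 0.4952 -0.2701  0.0264] circ [ 0.4948 -0.2698  0.0272] rect [ 0.4948 -0.2699] [0.0521 0.023 ] 10.4
```

View pics/l.png

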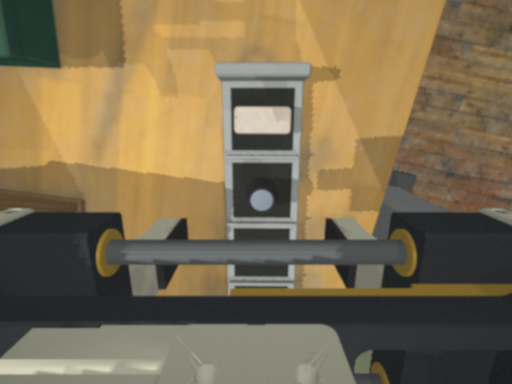

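The block is at (261,120) and the loupe at (262,200), each centred and upright in its own bay. Next is the brass spool.

Emit:
send_rows([
  [[0.03, -0.02, 0.31], [0.05, 0, 0.014]],
  [[0.03, -0.04, 0.63], [0.11, 0, 0.014]],
  [[0.03, -0.06, 0.94], [0.165, -0.008, 0.014]],
  [[0.03, -0.06, 0.94], [0.165, -0.008, 0.014]],
  [[0.03, -0.06, 0.94], [0.165, -0.008, 0.014]],
])

```text
time_s: 19.3
tcp_pos: [0.4653, -0.059, 0.1236]
eef_rot: [78.8, 89.4, 171.9]
contact_force: [-0.6, -0.5, -0.3]
gripper_width: 0.0877
```

Emit:
send_rows([
  [[0, 0, 0.31], [0.08, 0, 0]],
  [[0, -0.01, 0.62], [0.16, 0, 0]],
  [[0, -0.015, 0.93], [0.24, 0, 0]],
  [[0, -0.015, 0.93], [0.24, 0, 0]],
  [[0, -0.015, 0.93], [0.24, 0, 0]],
])

```text
time_s: 19.8
tcp_pos: [0.4599, 0.0802, 0.123]
eef_rot: [94.9, 89.3, 177.2]
contact_force: [0.1, -0.6, -0.5]
gripper_width: 0.088
```

Emit:
send_rows([
  [[0, 0.06, 0.3], [0.04, 0, 0]],
  [[0.1, 0.13, 0.6], [0.08, 0, 0]],
  [[0.17, 0.13, 0.71], [0.08, 0, 0]],
  [[0.17, 0.13, 0.71], [0.08, 0, 0]],
  [[0.17, 0.13, 0.71], [0.08, 0, 0]],
])

```text
time_s: 20.3
tcp_pos: [0.4543, 0.1866, 0.0969]
eef_rot: [105.7, 89.2, -175.6]
contact_force: [0.8, 0.6, 0.3]
gripper_width: 0.0876
```

```bash
python3 - <<'E'
from h import *
plan([(.4610,.1877,.036,168.4)])
E
```

```text
t 20.3 p [0.4543 0.1866 0.0969] psi 168.72 w 0.0876
[0.461 0.188 0.036] -> [0.405, -0.048, 0.017] [0.007, -0.005, -0.018]
```

Emit:
send_rows([
  [[0.05, -0.05, 0.017], [0.007, 0, -0.018]],
  [[0.2, -0.05, 0.017], [0.007, -0.005, -0.018]],
  [[0.35, -0.05, 0.017], [0.007, -0.005, -0.018]],
  [[0.405, -0.05, 0.017], [0.007, -0.005, -0.018]],
  [[0.405, -0.05, 0.017], [0.007, -0.005, -0.018]],
])

```text
time_s: 20.8
tcp_pos: [0.4609, 0.1858, 0.0354]
eef_rot: [153.8, 89.9, -127.9]
contact_force: [0.3, 0.1, -0.5]
gripper_width: 0.0877
```

Emit:
send_rows([
  [[0, 0, 0], [0, 0, 0]],
  [[0, 0, 0], [0, 0, 0]],
  [[0, 0, 0], [0, 0, 0]],
  [[0, 0, 0], [0, 0, 0]],
  [[0, 0, 0], [0, 0, 0]],
], jaw=-1, force=20)

```text
time_s: 21.3
tcp_pos: [0.461, 0.186, 0.0358]
eef_rot: [157.3, 89.9, -124.4]
contact_force: [0.4, -1.0, 0.0]
gripper_width: 0.0531
```

Emit:
send_rows([
  [[0, 0, 0], [0, 0, 0]],
  [[0, 0, 0], [0, 0, 0]],
  [[0, 0, 0], [0, 0, 0]],
  [[0, 0, 0], [0, 0, 0]],
  [[0, 0, 0], [0, 0, 0]],
])

```text
time_s: 21.8
tcp_pos: [0.4611, 0.1861, 0.0359]
eef_rot: [158.2, 89.9, -123.5]
contact_force: [-0.6, 0.9, 2.2]
gripper_width: 0.0368
```

Emit:
send_rows([
  [[-0.1, 0, 0], [0, 0, 0]],
  [[-0.3, 0, 0], [0, 0, 0]],
  [[-0.5, 0, 0], [0, 0, 0]],
  [[-0.63, 0, 0], [0, 0, 0]],
  [[-0.63, 0, 0], [0, 0, 0]],
])

```text
time_s: 22.3
tcp_pos: [0.4624, 0.1872, 0.133]
eef_rot: [-46.6, 89.8, 31.8]
contact_force: [1.7, 0.9, -0.6]
gripper_width: 0.0368
```

```bash
python3 - <<'E'
from h import *
plan([(.465,.05,.13,178),(.4693,-.08,.13,188),(.4693,-.1322,.09,190.2)])
E
```

```text
t 22.3 p [0.4624 0.1872 0.133 ] psi 168.36 w 0.0368
[0.465 0.05  0.13 ] -> [0.018, -0.201, -0.892] [-0.214, 0.003, 0.004] 
[ 0.469 -0.08   0.13 ] -> [0.0, -0.059, -0.865] [-0.222, 0.0, 0.0] 
[ 0.469 -0.132  0.09 ] -> [0.267, 0.048, -0.345] [-0.049, 0.0, 0.0]
```

```bash
python3 - <<'E'
from h import *
c=r.capture("side");things(c,["brass_spool"])
a=cv2.resize(c["color"][150:300,150:350],(800,600),interpolation=cv2.INTER_CUBIC)
cv2.imwrite('pics/b.png',a[:,:,::-1])
E
```

```text
brass_spool 0.51 [176. 201.] 135 ztop 0.028 med [0.7403 0.2275 0.0232] circ [0.7431 0.2278 0.0189] rect [0.7432 0.2266] [0.0356 0.0311] 13.5
brass_spool 0.48 [141. 207.] 159 ztop 0.027 med [0.7875 0.3318 0.023 ] circ [0.7924 0.3314 0.0205] rect [0.7918 0.331 ] [0.036  0.0375] 37.4
```

View pics/b.png

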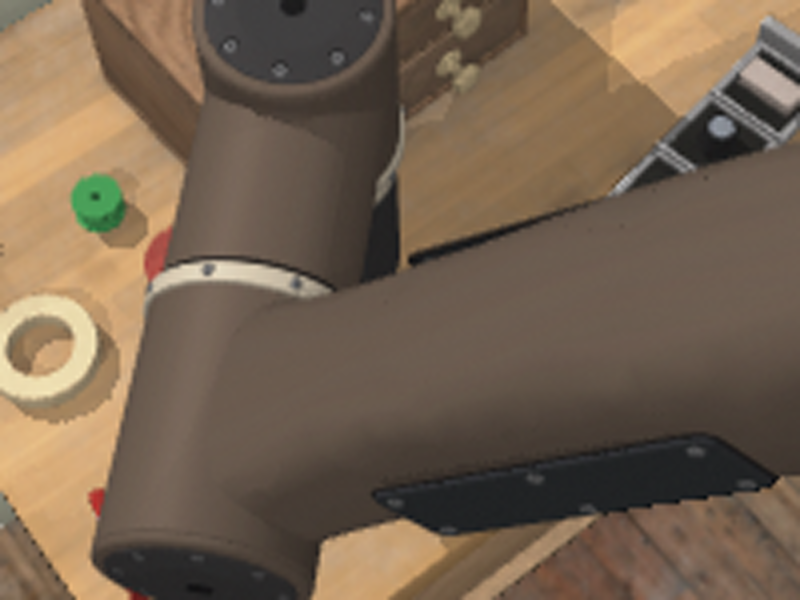

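The arm hides the spool in this view; only the placed loupe and block show, at the right. The width reads a steady 36.8 mm, so something is held. I'll carry on and check after placing.

Emit:
send_rows([
  [[0.02, -0.07, -0.3], [-0.07, 0, 0]],
  [[0.02, -0.13, -0.6], [-0.14, 0, 0]],
  [[0.02, -0.2, -0.89], [-0.21, 0, 0]],
  [[0.02, -0.2, -0.89], [-0.21, 0, 0]],
  [[0.02, -0.2, -0.89], [-0.21, 0, 0]],
])

```text
time_s: 22.9
tcp_pos: [0.4626, 0.048, 0.1261]
eef_rot: [122.4, 89.8, -150.0]
contact_force: [-0.1, 0.7, -1.3]
gripper_width: 0.0373
```

Emit:
send_rows([
  [[0, -0.02, -0.29], [-0.07, 0, 0]],
  [[0, -0.04, -0.58], [-0.15, 0, 0]],
  [[0, -0.06, -0.86], [-0.22, 0, 0]],
  [[0, -0.06, -0.86], [-0.22, 0, 0]],
  [[0, -0.06, -0.86], [-0.22, 0, 0]],
])

```text
time_s: 23.4
tcp_pos: [0.466, -0.0814, 0.1255]
eef_rot: [105.8, 89.8, -156.8]
contact_force: [0.1, 0.4, -0.8]
gripper_width: 0.0366
```

```bash
python3 - <<'E'
from h import *
c=r.capture("scene");s=r.get_state();p=np.linalg.inv(c["pose"])@np.append(s["tcp_pos"],1);uv=(c["mtx"]@p[:3]/p[2])[:2].astype(int);print(uv)
u,v=uv;a=c["color"][max(v-45,0):v+45,max(u-60,0):u+60]
cv2.imwrite('pics/b2.png',cv2.resize(a,None,fx=6,fy=6,interpolation=cv2.INTER_CUBIC)[:,:,::-1])
plan([(.4693,-.1322,.08,190.2)])
E
```

```text
[237 190]
t 23.45 p [ 0.4662 -0.0807  0.1257] psi -172.55 w 0.0372
[ 0.469 -0.132  0.08 ] -> [0.305, 0.023, -0.343] [-0.061, -0.001, -0.005]
```

View pics/b2.png

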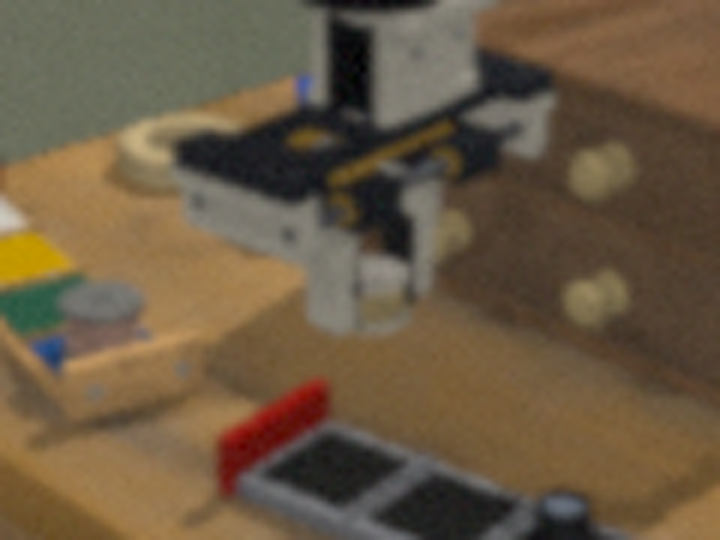

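The spool at (385,290) hangs upright between the fingers, and its bay is empty. I'll place it.

Emit:
send_rows([
  [[0, 0.02, -0.2], [-0.06, 0, -0.005]],
  [[0.1, 0.02, -0.34], [-0.06, 0, -0.005]],
  [[0.25, 0.02, -0.34], [-0.06, 0, -0.005]],
  [[0.3, 0.02, -0.34], [-0.06, 0, -0.005]],
  [[0.3, 0.02, -0.34], [-0.06, 0, -0.005]],
])

```text
time_s: 23.95
tcp_pos: [0.469, -0.1307, 0.0797]
eef_rot: [106.7, 89.8, -153.1]
contact_force: [-0.3, 0.1, 0.0]
gripper_width: 0.0371
```

```bash
python3 - <<'E'
from h import *
plan([(.4695,-.1322,.0348,190.2)])
E
```

```text
t 23.95 p [ 0.469  -0.1307  0.0797] psi -169.77 w 0.0371
[ 0.47  -0.132  0.035] -> [0.299, -0.002, -0.01] [0.001, -0.001, -0.004]
```

Emit:
send_rows([
  [[0.1, 0, -0.01], [0, 0, 0]],
  [[0.2, 0, -0.01], [0, 0, 0]],
  [[0.26, 0, -0.01], [0, 0, 0]],
  [[0.28, 0, -0.01], [0, 0, 0]],
  [[0.3, 0, -0.01], [0, 0, 0]],
])

```text
time_s: 24.45
tcp_pos: [0.4697, -0.1318, 0.0351]
eef_rot: [115.2, 89.9, -144.5]
contact_force: [0.9, -0.4, -0.4]
gripper_width: 0.0372
```

Emit:
send_rows([
  [[0, 0, 0], [0, 0, 0]],
  [[0, 0, 0], [0, 0, 0]],
  [[0, 0, 0], [0, 0, 0]],
  [[0, 0, 0], [0, 0, 0]],
  [[0, 0, 0], [0, 0, 0]],
], jaw=1)

```text
time_s: 24.95
tcp_pos: [0.4699, -0.1318, 0.0353]
eef_rot: [122.8, 89.9, -137.0]
contact_force: [-0.3, 0.2, -0.7]
gripper_width: 0.0716
```

Emit:
send_rows([
  [[0, 0, 0], [0, 0, 0]],
  [[-0.1, 0, 0], [0, 0, 0]],
  [[-0.3, 0, 0], [0, 0, 0]],
  [[-0.63, 0, 0], [0, 0, 0]],
  [[-0.63, 0, 0], [0, 0, 0]],
])

```text
time_s: 25.45
tcp_pos: [0.4737, -0.1318, 0.1357]
eef_rot: [-112.3, 89.5, -11.9]
contact_force: [0.6, 0.3, 0.2]
gripper_width: 0.0875
```

```bash
python3 - <<'E'
from h import *
plan([(.462,.01,.13,178),(.4475,.1234,.1,168.4)])
c=r.capture("wrist");things(c,["brass_spool","loupe"])
E
```

```text
t 25.45 p [ 0.4737 -0.1318  0.1357] psi -169.65 w 0.0875
[0.462 0.01  0.13 ] -> [0.036, -0.093, 0.944] [0.274, -0.003, 0.01] 
[0.448 0.123 0.1  ] -> [0.2, 0.123, 0.752] [0.213, 0.0, 0.0] 
brass_spool 0.7 [258. 196.] 1578 ztop 0.039 med [ 0.4703 -0.1323  0.0375] circ [ 0.4699 -0.1303  0.0202] rect [ 0.4698 -0.1304] [0.0386 0.0395] 9.8
loupe 0.7 [260. 117.] 1002 ztop 0.044 med [ 0.4826 -0.1996  0.0409] circ [ 0.4824 -0.1993  0.0129] rect [ 0.4823 -0.1992] [0.0247 0.0249] 56.8
```

Emit:
send_rows([
  [[0.03, -0.03, 0.31], [0.09, 0, 0.01]],
  [[0.03, -0.06, 0.63], [0.18, 0, 0.01]],
  [[0.03, -0.09, 0.94], [0.27, 0, 0.01]],
  [[0.03, -0.09, 0.94], [0.27, 0, 0.01]],
  [[0.03, -0.09, 0.94], [0.27, 0, 0.01]],
])

```text
time_s: 26.1
tcp_pos: [0.4572, 0.0104, 0.1243]
eef_rot: [104.3, 89.4, -167.4]
contact_force: [1.0, -0.6, -0.2]
gripper_width: 0.0878
```

Emit:
send_rows([
  [[0, 0.06, 0.3], [0.1, 0, 0]],
  [[0.05, 0.12, 0.6], [0.21, 0, 0]],
  [[0.15, 0.12, 0.75], [0.21, 0, 0]],
  [[0.15, 0.12, 0.75], [0.21, 0, 0]],
  [[0.15, 0.12, 0.75], [0.21, 0, 0]],
])

```text
time_s: 26.6
tcp_pos: [0.4418, 0.1222, 0.1007]
eef_rot: [119.0, 89.2, -162.2]
contact_force: [0.2, 0.0, 0.2]
gripper_width: 0.0875
```

```bash
python3 - <<'E'
from h import *
plan([(.4477,.1234,.036,168.4)])
E
```

```text
t 26.6 p [0.4418 0.1222 0.1007] psi 168.86 w 0.0875
[0.448 0.123 0.036] -> [0.431, -0.042, 0.018] [0.01, -0.008, -0.015]
```

Emit:
send_rows([
  [[0.05, -0.04, 0.02], [0.01, 0, -0.015]],
  [[0.2, -0.04, 0.02], [0.01, -0.008, -0.015]],
  [[0.35, -0.04, 0.02], [0.01, -0.008, -0.015]],
  [[0.43, -0.04, 0.02], [0.01, -0.008, -0.015]],
  [[0.43, -0.04, 0.02], [0.01, -0.008, -0.015]],
])

```text
time_s: 27.1
tcp_pos: [0.4466, 0.1214, 0.0347]
eef_rot: [141.6, 89.8, -140.2]
contact_force: [0.2, -0.7, 0.6]
gripper_width: 0.0876
```

Emit:
send_rows([
  [[0, 0, 0], [0, 0, 0]],
  [[0, 0, 0], [0, 0, 0]],
  [[0, 0, 0], [0, 0, 0]],
  [[0, 0, 0], [0, 0, 0]],
  [[0, 0, 0], [0, 0, 0]],
], jaw=-1, force=25)

```text
time_s: 27.6
tcp_pos: [0.4468, 0.1215, 0.0352]
eef_rot: [142.5, 89.8, -139.2]
contact_force: [1.0, -0.0, -0.3]
gripper_width: 0.0532
```

Emit:
send_rows([
  [[0, 0, 0], [0, 0, 0]],
  [[0, 0, 0], [0, 0, 0]],
  [[0, 0, 0], [0, 0, 0]],
  [[0, 0, 0], [0, 0, 0]],
  [[0, 0, 0], [0, 0, 0]],
])

```text
time_s: 28.1
tcp_pos: [0.4469, 0.1217, 0.0353]
eef_rot: [143.2, 89.8, -138.5]
contact_force: [-0.1, 0.0, 2.1]
gripper_width: 0.0453
```

Emit:
send_rows([
  [[-0.1, 0, 0], [0, 0, 0]],
  [[-0.3, 0, 0], [0, 0, 0]],
  [[-0.5, 0, 0], [0, 0, 0]],
  [[-0.63, 0, 0], [0, 0, 0]],
  [[-0.63, 0, 0], [0, 0, 0]],
])

```text
time_s: 28.6
tcp_pos: [0.4484, 0.1227, 0.1322]
eef_rot: [-53.1, 89.9, 25.2]
contact_force: [-0.7, 1.2, -1.3]
gripper_width: 0.0451
```

```bash
python3 - <<'E'
from h import *
plan([(.452,0,.13,181),(.457,-.0632,.09,190.2)])
E
```

```text
t 28.6 p [0.4484 0.1227 0.1322] psi 168.33 w 0.0451
[0.452 0.    0.13 ] -> [0.014, -0.189, -0.796] [-0.281, 0.001, 0.002] 
[ 0.457 -0.063  0.09 ] -> [0.267, -0.026, -0.422] [-0.204, 0.0, 0.0]
```

Emit:
send_rows([
  [[0.015, -0.06, -0.27], [-0.09, 0, 0]],
  [[0.015, -0.12, -0.54], [-0.18, 0, 0]],
  [[0.015, -0.19, -0.8], [-0.28, 0, 0]],
  [[0.015, -0.19, -0.8], [-0.28, 0, 0]],
  [[0.015, -0.19, -0.8], [-0.28, 0, 0]],
])

```text
time_s: 29.1
tcp_pos: [0.4515, -0.0016, 0.129]
eef_rot: [-37.7, 90.0, 53.0]
contact_force: [0.3, -0.2, -0.6]
gripper_width: 0.0449
```

Emit:
send_rows([
  [[0, -0.02, -0.25], [-0.1, 0, 0]],
  [[0.1, -0.03, -0.42], [-0.2, 0, 0]],
  [[0.22, -0.03, -0.42], [-0.2, 0, 0]],
  [[0.26, -0.03, -0.42], [-0.2, 0, 0]],
  [[0.26, -0.03, -0.42], [-0.2, 0, 0]],
])

```text
time_s: 29.6
tcp_pos: [0.4562, -0.0639, 0.0889]
eef_rot: [85.1, 89.9, -175.1]
contact_force: [-0.2, -0.5, -1.0]
gripper_width: 0.0453
```

```bash
python3 - <<'E'
from h import *
plan([(.4570,-.0632,.0343,190.2)])
E
```

```text
t 29.6 p [ 0.4562 -0.0639  0.0889] psi -170.25 w 0.0453
[ 0.457 -0.063  0.034] -> [0.364, -0.007, 0.004] [-0.01, 0.0, -0.003]
```

Emit:
send_rows([
  [[0.12, -0.005, 0.005], [-0.01, 0, 0]],
  [[0.22, -0.005, 0.005], [-0.01, 0, 0]],
  [[0.3, -0.005, 0.005], [-0.01, 0, 0]],
  [[0.34, -0.005, 0.005], [-0.01, 0, 0]],
  [[0.36, -0.005, 0.005], [-0.01, 0, 0]],
])

```text
time_s: 30.1
tcp_pos: [0.457, -0.0623, 0.035]
eef_rot: [87.4, 89.9, -172.3]
contact_force: [0.2, -0.2, -0.8]
gripper_width: 0.045
```

Emit:
send_rows([
  [[0, 0, 0], [0, 0, 0]],
  [[0, 0, 0], [0, 0, 0]],
  [[0, 0, 0], [0, 0, 0]],
  [[0, 0, 0], [0, 0, 0]],
  [[0, 0, 0], [0, 0, 0]],
], jaw=1)

```text
time_s: 30.6
tcp_pos: [0.4572, -0.0623, 0.0353]
eef_rot: [83.8, 89.9, -175.9]
contact_force: [-0.7, 0.3, -0.8]
gripper_width: 0.0798
```

Emit:
send_rows([
  [[0, 0, 0], [0, 0, 0]],
  [[-0.1, 0, 0], [0, 0, 0]],
  [[-0.3, 0, 0], [0, 0, 0]],
  [[-0.6, 0, 0], [0, 0, 0]],
  [[-0.9, 0, 0], [0, 0, 0]],
])

```text
time_s: 31.1
tcp_pos: [0.4567, -0.0626, 0.1716]
eef_rot: [90.5, 89.8, -169.3]
contact_force: [1.1, 1.0, -0.1]
gripper_width: 0.0876
```

Emit:
send_rows([
  [[-0.1, 0, 0.2], [0, 0, 0]],
  [[-0.3, 0, 0.4], [0, 0, 0]],
  [[-0.4, 0, 0.4], [0, 0, 0]],
  [[-0.4, 0, 0.4], [0, 0, 0]],
  [[-0.4, 0, 0.4], [0, 0, 0]],
])

```text
time_s: 31.6
tcp_pos: [0.4459, -0.0035, 0.2313]
eef_rot: [80.3, 89.8, -179.4]
contact_force: [0.2, -0.5, -0.2]
gripper_width: 0.0875
```

```bash
python3 - <<'E'
from h import *
c=r.capture("wrist");things(c,["copper_spool","brass_spool","loupe","eraser_block"])
cv2.imwrite('pics/z.png',c["color"][:,:,::-1])
th=np.radians(10.15);C=np.array([.4754,-.1667]);
for y in(105,35,-35,-105): print(y,(C+y/1000*np.array([-np.sin(th),np.cos(th)])).round(4))
s=r.get_state();print(s["time_s"],s["tcp_pos"].round(3),s["gripper_width"])
E
```

```text
brass_spool 0.86 [253.  64.] 1048 ztop 0.039 med [ 0.4705 -0.1304  0.0374] circ [ 0.4701 -0.1303  0.0201] rect [ 0.4704 -0.1302] [0.0372 0.0396] 9.1
loupe 0.86 [255.   8.] 443 ztop 0.044 med [ 0.4797 -0.1882  0.0312] circ [ 0.4816 -0.1924  0.0109] rect [ 0.481  -0.1896] [0.0216 0.0071] 11.4
105 [ 0.4569 -0.0633]
35 [ 0.4692 -0.1322]
-35 [ 0.4816 -0.2012]
-105 [ 0.4939 -0.2701]
31.85 [ 0.446 -0.004  0.231] 0.08761185481934258
```

View pics/z.png

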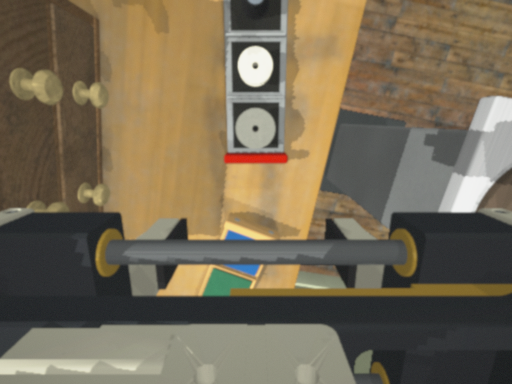

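The copper spool at (256,128) sits in the bay next to the red end, and the brass spool is at (255,66). The network missed the copper, so I'll measure it by height and take one last look at the whole rack.

```bash
python3 - <<'E'
from h import *
th=np.radians(10.15);C=np.array([.4754,-.1667]);X=np.array([np.cos(th),np.sin(th)]);Y=np.array([-np.sin(th),np.cos(th)])
for cam in("wrist","side"):
    P=cloud(r.capture(cam));d=P[...,:2]-C;x=d@X;y=d@Y
    for b,lo in((.105,.035),(.035,.030),(-.035,.035),(-.105,.02)):
        m=(abs(x)<.034)&(abs(y-b)<.031)&(P[...,2]>lo)&(P[...,2]<.07)
        if m.sum()>10:
            c,R=cv2.minEnclosingCircle(np.stack([x[m],y[m]],1).astype(np.float32)*1000);print(cam,b,m.sum(),"xy mm",np.round(c,1),"R",round(R,1),"top",np.percentile(P[...,2][m],[10,50,90]).round(3))
E
```

```text
wrist 0.105 1235 xy mm [  1.  107.9] R 24.0 top [0.043 0.044 0.044]
wrist 0.035 987 xy mm [ 1. 37.] R 20.0 top [0.036 0.037 0.038]
wrist -0.035 186 xy mm [  1.4 -28.8] R 12.6 top [0.037 0.041 0.044]
side 0.105 143 xy mm [  1.7 108. ] R 24.1 top [0.039 0.042 0.045]
```

```bash
python3 - <<'E'
from h import *
print(r.close_job())
E
```

```text
the job is handed in; nothing more can be done
None
```

All four things are now in the grey rack in mirrored order, one to a bay, and I handed the job in at about 32 s of the 104 s allowed. From the red end the grey rack now holds copper spool, brass spool, loupe, abrasive block. The coloured pads were left in the wooden rack.

**Last checks:** each thing measured within about 3 mm of its bay's middle (limit 15 mm), at the height expected for standing on the bay floor. The gripper was open and about 0.2 m above the rack.

**Checks that failed or disagreed:**
- **Copper spool:** the network missed it in the final picture, so I measured it from the depth data. The wrist and side cameras agreed within 1 mm, at about 3 mm along and 1–2 mm across from the bay's middle.
- **Loupe and block:** the final wrist view cut off the loupe, so its last reading (6 mm off) covers only part of it. The block was out of view. I rely on the full views from earlier passes, which put both within 2 mm.
- **Grip width:** both spools and the loupe read 2–3 mm narrower than their stated size while held, and I did not find out why. All three were the right size and standing upright once placed.

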